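Plug a printed flask in the leak-test jig

TASK

Get the 3D-printed flask (the wide one with the open neck) ready for its leak test: slide it along the bench, upright and without lifting it, until it sits fully home in the V-shaped nest of the jig. Then swing the jig's arm all the way round to its stop over the flask, and press the knob down until the tapered rubber plug is fully home in the neck, its shoulder on the rim. Let go, and leave the small bottle where it stands.

Things in the scene. Friction and masses are not known exactly. Their poses are not given: they have to be found in the camera images.
- flask: grey 3D-printed flask, loose, about 0.22 kg, starts standing on the bench: cylindrical body 76 mm in diameter up to 48 mm height, conical shoulder up to 68 mm, then a straight open neck of 34 mm outer and 26 mm inner diameter up to the rim at 95 mm. Origin: centre of its underside; z up along its axis. Wall 4 mm, hollow all the way down
- flask_rim (a point): centre of the flask's open mouth, 95 mm above its underside
- bottle: bystander: small closed grey printed bottle, 44 mm in diameter, 85 mm high, with a thin 18 mm neck. Origin: centre of its underside. The flask and this bottle may start in either's place, about 120 to 200 mm apart in x
- jig: leak-test jig, fixed, aluminium. Origin: on the bench, where the flask's axis is when fully home in the V nest; z up. The V opens to the jig's -y: a flask goes in along +y. Two bars 88 mm long meeting behind, 12 thick, 16 high, at 45 degrees either side of y, inner faces 38 mm from the origin; nothing in front of them. Beside it stands the column (see pivot)
- pivot (a point): axis of the swing arm at the top of the steel column (24 mm in diameter, 138 mm high, 56 mm foot), jig frame (110, 0, 138) mm
- swing_arm (a joint): arm angle about the vertical pivot, rad: 0 = the arm points from the pivot along the jig's +y (parked); grows anticlockwise seen from above to its stop at 1.571, where it points along the jig's -x, the plug right above the jig's origin. Flat bar 22 mm wide, 138 to 154 mm above the bench; plunger axis 110 mm from the pivot. Friction (2.3 N at the plunger) keeps it where it is left
- plunger (a joint): how far the plunger is pressed down in the arm's end, m: 0 = up (start), end of travel 0.045; with the flask under it the shoulder meets the rim at 0.036. No spring: friction of 4 N holds it where it is left; press with 6 to 20 N
- knob_top (a point): centre of the flat top of the plunger's black knob, a disc 32 mm in diameter and 18 mm high, the top 223 mm above the bench when up; a 10 mm steel rod below it, 51 mm clear above the arm when up. To be pressed down; the arm can be swung by pushing the knob's side
- plug_shoulder (a point): centre of the plug's flat shoulder (33 mm in diameter) that lands on the flask's rim, 92 mm below the knob's top, 131 mm above the bench when up. Below it the rubber plug tapers from 23 mm to 15 mm diameter over 24 mm
Things that resemble listed ones, but are neither listed nor needed, are in the scene too. What is shaped like the jig but orange is not meant. What is shaped like the flask but blue is not meant.

How it is judged (in metres and radians):
On the way, in this order (a step that is already met when the one before it is completed fails the run):
1. the flask stands in the V nest, within 8 mm of home, the plug not yet pressed (horizontal distance between flask and jig below 0.008 m and angle between flask's own z axis and vertical below 0.1 rad and value of joint plunger below 0.012 m), for 0.2 s.
2. the arm is swung over the flask, within 0.06 rad of its stop (value of joint swing_arm above 1.51 rad), for 0.2 s.
At the end, for the whole second after the job is handed in: the flask stands still and upright (within 0.06 rad) in the V nest within 5 mm of home, the arm is within 0.06 rad of its stop, and the plug is in the neck with its shoulder within 3 mm of the rim and within 4 mm of its centre (horizontal distance between flask and jig below 0.005 m and angle between flask's own z axis and vertical below 0.06 rad and horizontal distance between plug_shoulder and flask_rim below 0.004 m and z of plug_shoulder in the frame of flask_rim between -0.003 and 0.003 m and value of joint swing_arm above 1.51 rad and linear speed of flask below 0.01 m/s); the robot touches nothing.
It fails at once if the flask is lifted (more than 12 mm) off the bench (height (world z) of flask above 0.012 m).
It fails at once if the flask is tipped (more than 0.35 rad) (angle between flask's own z axis and vertical above 0.35 rad).
It fails at once if the small bottle is moved more than 30 mm (distance of bottle from where it was at the start of the episode above 0.03 m).
It also fails if it takes over 72 s, if anything falls off the work surface, if the arm or the gripper's body presses on something with over 40 N, if the wrist force passes 120 N, or if a joint passes its speed limit or range.

ROBOT

A 6-joint arm with a two-finger parallel gripper is mounted at the origin on the work surface. World frame = base frame: x ahead of the robot, y to its left, z up, the work surface at z = 0. Lengths are in m, angles in degrees, forces in N, time in s.
With the tool pointing down it reaches from about 0.425 to 0.925 m from the base axis. Payload 12.5 kg.
Tool frame: the origin (TCP) lies midway between the tips of the shut fingers; the grasp point (between the pads) lies 19 mm behind it (grip_depth is the distance from the TCP to the grasp point, in m); z points along the fingers, y is the line along which they close (so a half turn about z gives the same grasp; the last joint's range is limited). The gripper opens to 85 mm and grips with 20 to 120 N. Pads are 22 mm wide; open, the fingers measure 114 mm over their backs; the gripper's body (76 mm by 85 mm) begins 54 mm behind the grasp point. The pads swing forward as they close: fully open they stand 13 mm farther back than shut.
Start: joints at [-82.884, 28.126, 89.318, -0, 62.55, -6.05], TCP at [0.142, -0.609, 0.231] pointing down, gripper open.
Joint ranges: [-177.58, 177.58], [-47.91, 125.51], [2.72, 160], [-65.01, 245.01], [3.68, 167.84], [-153.87, 153.87]. Speed limits (degrees/s): [127.2, 127.2, 159.86, 180, 180, 180].

INTERFACE

Orientations are given as [roll, pitch, yaw] about the fixed x, y, z axes, in that order (R = Rz(yaw) Ry(pitch) Rx(roll)).
In Python, from bench import * gives the robot as it stands. The module is installed in compiled form; this text tells all that it offers.
- The arm moves only by the tool apply_moves, never from a script. Its argument "targets" is a list that holds one entry, the list of rows, each a list of 6 numbers: the shift along the tool's x, y, z as a fraction of full scale, then the turn, a rotation vector about the tool's x, y, z as a fraction of full scale. In form: [[[tx, ty, tz, ax, ay, az], ...]]. A call has 1 to 20 rows; each row is the pose to reach, as a shift and turn from the pose commanded when the call began, along the tool's axes at that moment; what a row does not reach only later rows make up. Full scale, the value 1, is 0.6 m for a shift and 90 degrees for a turn. A row lasts 1/8 s, in which the tool goes at most 62.5 mm and 10.7 degrees, less where a joint would pass 70% of its speed; a pose out of reach is approached as far as the arm can. A call with a number of a shift or a turn outside -1 to 1 is refused whole. A call with a gripper value outside its range is refused whole. "jaw" is the closure, from -1 (fully open) to 1 (shut), set as the call begins (left out, the last holds). The fingers move at their own pace and stop on an object; the grip force is fixed at half the most. Time passes only in rows, so rows that repeat a pose let the fingers close. It gives the time, the measured TCP pose, the force, the opening and the grip force at its end, in the units of the state.
- get_obs(): the state, without advancing time (a new reading comes with each control period).
- capture(name): name is "side" or "top" or "wrist"; returns a dict with "pixels" (400x640x3 uint8, blue, green, red), "vfov" (degrees; the focal length in pixels is half the picture's height over the tangent of half this angle, whatever the lens; pixels are square), "cx", "cy" (the principal point, pixels), "cam_to_world" (4x4, takes a point from camera to world coordinates). Camera axes: x right, y down, z forward; pixel columns grow to the right and rows downward; lengths in m; the calibration is good to about 2 mm. A picture is of the moment at which its call begins. There is no depth.
- close_job(): hands the job in; it is judged then, once.
The state is a dict: "time": time; "q": joint angles; "joint_vel": joint speeds; "joint_efforts": joint torques, N m; "position": TCP position; "eef_rot": TCP orientation; "force": force on the tool from outside, world axes, zero at the start; "wrist_torque": the same for the moment, N m; "width": opening from 0.0 (shut) to 1.0 (fully open); "grip_force": force on a finger pad.
Only numpy, scipy, OpenCV 4.12 (cv2) and the standard library are available. Lean on these libraries where they do the work, as an engineer would, in place of code of your own. Each camera call takes 0.05 s, during which the arm holds its last target. There are 200 camera calls.

## Working session

There is one attempt and no reset: what is moved stays moved. The work goes in short steps, Python scripts to look and compute and a tool call to move; the robot and the scene stay as the last step left them, time stands still between calls to the robot, and variables do not carry over. Pictures are saved under pics/ and viewed, at most 14 in all, crops included, and the job is handed in when it is done.

Besides the shell and the picture viewer there is one more tool, called after "Request:" in YAML: its name, and indented under it one key for each argument. apply_moves: Moves the arm, as the interface text tells. Shift numbers are shares of 0.6 m and turn numbers shares of 90 degrees, none past 1 either way. Its arguments: {"type":"object","properties":{"targets":{"type":"array","items":{"type":"array","items":{"type":"array","items":{"type":"number","minimum":-1,"maximum":1}}}},"jaw":{"type":"number"}},"required":["targets"]}

```bash
mkdir -p pics
cat > h.py <<'E'
from bench import *
import numpy as np, cv2
from scipy.spatial.transform import Rotation as R
def snap(n,f):
    c=capture(n); cv2.imwrite(f'pics/{f}.png',c['pixels']); np.savez(f'pics/{f}.npz',**{k:c[k] for k in('vfov','cx','cy','cam_to_world')}); return c
def pt(f,u,v,z):
    c=np.load(f'pics/{f}.npz'); F=200/np.tan(np.radians(c['vfov'])/2); M=c['cam_to_world']
    d=M[:3,:3]@[(u-c['cx'])/F,(v-c['cy'])/F,1]; o=M[:3,3]; return o+d*(z-o[2])/d[2]
def px(f,p):
    c=np.load(f'pics/{f}.npz'); F=200/np.tan(np.radians(c['vfov'])/2); M=c['cam_to_world']
    q=M[:3,:3].T@(np.array(p)-M[:3,3]); return q[:2]/q[2]*F+[float(c['cx']),float(c['cy'])]
E
python3 - <<'E'
from h import *
for n in('top','side'):
    c=snap(n,n+'0'); print(n,c['vfov'],c['cx'],c['cy'],c['cam_to_world'].round(3).tolist())
print(get_obs())
E
```

```text
top 49.4692898399136 321.03689150508933 193.52406003128826 [[-0.017, -0.996, 0.086, 0.28], [-1.0, 0.017, -0.008, -0.026], [0.007, -0.087, -0.996, 1.489], [0.0, 0.0, 0.0, 1.0]]
side 52.26193264805357 321.05246479367486 199.13977006721223 [[-0.703, -0.47, 0.533, -0.168], [-0.711, 0.481, -0.514, 0.516], [-0.015, -0.74, -0.672, 0.845], [0.0, 0.0, 0.0, 1.0]]
{'time': 0.1, 'q': array([-8.28827257e+01,  2.81624468e+01,  8.93454677e+01, -4.62219931e-04,
        6.25464440e+01, -6.04959227e+00]), 'joint_vel': array([ 0.0551698 , -0.05267611, -0.08412887,  0.08128764, -0.02820453,
       -0.00286107]), 'joint_efforts': array([ 2.16560395e-03, -6.19447160e+01, -2.62026697e+01, -1.48932654e-04,
        2.90555268e-03, -1.97991213e-06]), 'position': array([ 0.14237487, -0.60838776,  0.23077416]), 'eef_rot': array([-1.79945901e+02, -5.32112497e-03,  1.31670774e+01]), 'force': array([ 0.62334944,  0.04768078, -0.84874653]), 'wrist_torque': array([-0.01473868, -0.02672679, -0.03500325]), 'grip_force': 0.0, 'width': 0.9984865699039162}
```

View pics/top0.png

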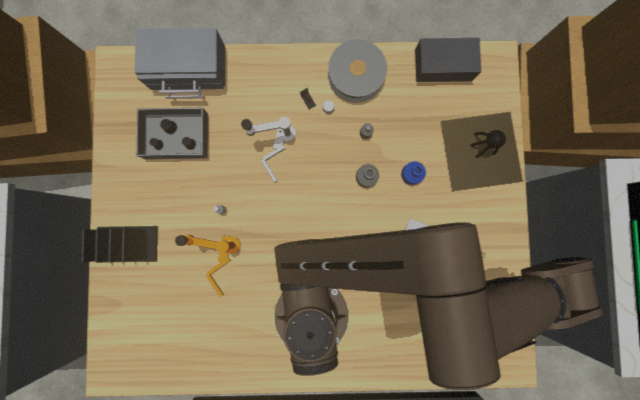

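View pics/side0.png

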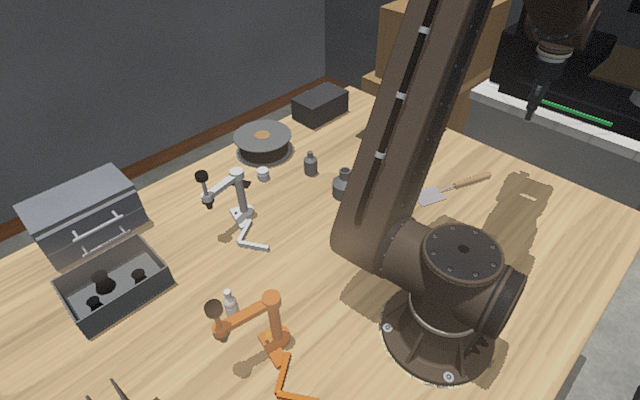

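The top view shows the flask at about (367,176), the bottle at (367,131), the silver jig's column at (286,128) and its V around (272,162). I'll enlarge the jig and flask.

Run:
```python
import cv2
i=cv2.imread('pics/top0.png')[100:200,235:395]
cv2.imwrite('pics/crop0.png',cv2.resize(i,None,fx=5,fy=5,interpolation=cv2.INTER_CUBIC))
```

```text
(no output)
```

View pics/crop0.png

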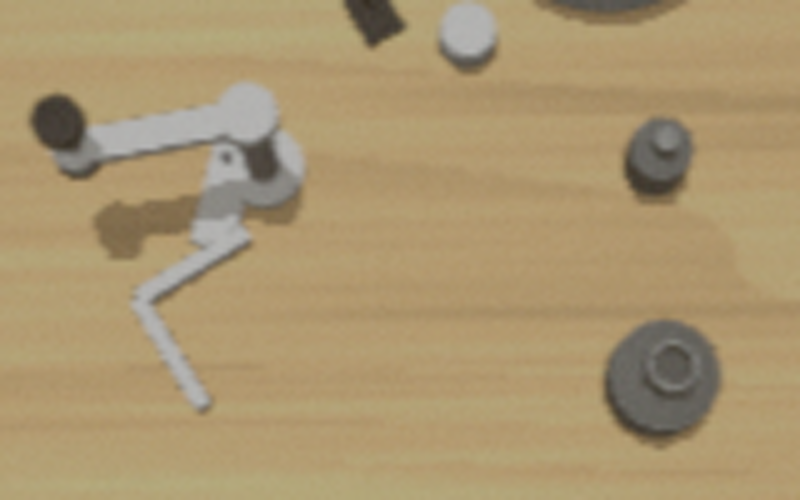

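The enlarged crop shows the V's outer apex at crop (135,298), its bar ends at (248,238) and (203,408), the pivot cap at (247,112), the knob top at (57,121), the flask mouth at (673,366) and the bottle neck at (667,138).

Run:
```python
from h import *
f='top0'
C=lambda u,v,z: pt(f,(u+.5)/5-.5+235,(v+.5)/5-.5+100,z)
P=dict(apex=C(135,298,.016),endL=C(248,238,.016),endR=C(203,408,.016),piv=C(247,112,.158),knob=C(58,120,.223),foot=C(270,165,.008),mouth=C(673,366,.095),body=C(663,378,.05),bneck=C(667,138,.085))
for k,v in P.items(): print(k,v.round(4))
d=P['knob']-P['piv']; print('arm len',np.hypot(*d[:2]),'jig +y deg',np.degrees(np.arctan2(d[1],d[0])))
a=P['apex'];
for e in('endL','endR'):
    d=P[e]-a;print(e,np.hypot(*d[:2]),np.degrees(np.arctan2(d[1],d[0])))
```

```text
apex [0.5297 0.1633 0.016 ]
endL [0.5701 0.0855 0.016 ]
endR [0.4531 0.1173 0.016 ]
piv [0.6218 0.0745 0.158 ]
knob [0.6021 0.1817 0.223 ]
foot [0.6227 0.0703 0.008 ]
mouth [ 0.4661 -0.1948  0.095 ]
body [ 0.4642 -0.1933  0.05  ]
bneck [ 0.6188 -0.1961  0.085 ]
arm len 0.10893934123260539 jig +y deg 100.44321446174483
endL 0.08766794801964735 -62.5519489942
endR 0.08933595034607679 -149.05765899872046
```

Request:
apply_moves:
  targets:
    - [[0.682,-0.55,0,0,0,0],[0.682,-0.55,0,0,0,0],[0.682,-0.55,0,0,0,0],[0.682,-0.55,0,0,0,0],[0.682,-0.55,0,0,0,0],[0.682,-0.55,0,0,0,0],[0.682,-0.55,0,0,0,0],[0.682,-0.55,0,0,0,0],[0.682,-0.55,0,0,0,0],[0.682,-0.55,0,0,0,0],[0.682,-0.55,0,0,0,0],[0.682,-0.55,0,0,0,0],[0.682,-0.55,0,0,0,0]]
  jaw: -1

```text
time: 1.72
position: [0.4653, -0.1948, 0.2313]
eef_rot: [180.0, 0.0, 13.1]
force: [0.5, -0.8, 0.5]
width: 1.0
grip_force: 0.0
```

Run:
```python
from h import *
c=snap('wrist','w1'); print(c['cam_to_world'].round(3).tolist()); o=get_obs(); print(o['position'],o['eef_rot'],o['time'],o['force'])
print(px('w1',(.4655,-.194,.095)))
```

```text
[[0.227, -0.92, -0.32, 0.547], [-0.974, -0.215, -0.074, -0.175], [-0.0, 0.329, -0.944, 0.375], [0.0, 0.0, 0.0, 1.0]]
[ 0.4653328  -0.19465132  0.23132119] [1.79991038e+02 5.60926070e-04 1.31014202e+01] 1.775 [-1.32477918 -0.5177233   0.0902816 ]
[318.13917647 188.43833596]
```

View pics/w1.png

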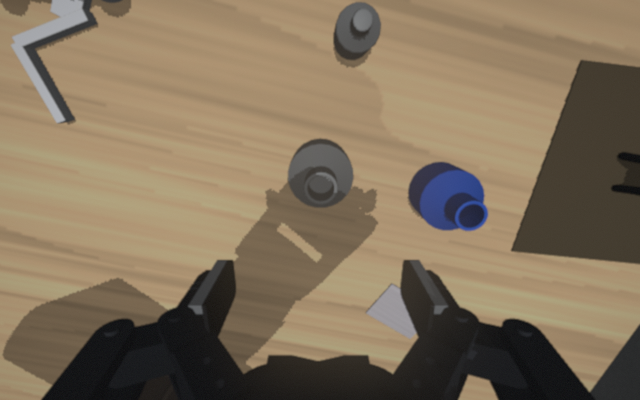

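The wrist view has the mouth at (321,186), within 3 px of the prediction. The V's apex is at (14,44) and its bar ends are near (69,121) and (88,14). Next I descend over the neck and close.

Request:
apply_moves:
  targets:
    - [[0,0,0.1,0,0,0],[0,0,0.2,0,0,0],[0,0,0.25,0,0,0],[0,0,0.273,0,0,0],[0,0,0.273,0,0,0],[0,0,0.273,0,0,0]]

```text
time: 2.52
position: [0.4662, -0.1944, 0.0687]
eef_rot: [179.9, -0.1, 13.2]
force: [0.4, -0.5, 0.4]
width: 0.999
grip_force: 0.0
```

Request:
apply_moves:
  targets:
    - [[0,0,0,0,0,0],[0,0,0,0,0,0],[0,0,0,0,0,0],[0,0,0,0,0,0],[0,0,0,0,0,0],[0,0,0,0,0,0]]
  jaw: 0.4

```text
time: 3.28
position: [0.4661, -0.1944, 0.0687]
eef_rot: [179.9, -0.1, 13.2]
force: [-2.1, 0.7, 14.5]
width: 0.482
grip_force: 58.7
```

Run:
```python
from h import *
f='w1'
for k,u,v in(('apex',14,44),('endR outer',62,124),('endR inner',74,120),('endL inner',90,19),('endL outer',84,8)): print(k,pt(f,u,v,.016).round(4))
# candidates predicted in w1 and top0
for th in(-10,-12,-14,-16):
    r=np.radians(th); y=np.array([-np.sin(r),np.cos(r)]); 
    o=np.array([.5297,.1633])-.0707*y; p=o+.11*np.array([np.cos(r),np.sin(r)]); print(th,o.round(4),p.round(4))
```

```text
apex [0.5274 0.1622 0.016 ]
endR outer [0.4511 0.1155 0.016 ]
endR inner [0.4591 0.1015 0.016 ]
endL inner [0.5708 0.0807 0.016 ]
endL outer [0.5798 0.0866 0.016 ]
-10 [0.5174 0.0937] [0.6258 0.0746]
-12 [0.515  0.0941] [0.6226 0.0713]
-14 [0.5126 0.0947] [0.6193 0.0681]
-16 [0.5102 0.0953] [0.616 0.065]
```

Request:
apply_moves:
  targets:
    - [[0,0,0,0,0,0],[0,0,-0.005,0,0,0],[0,0,-0.012,0,0,0],[0,0,-0.012,0,0,0]]
  jaw: -0.4

```text
time: 3.78
position: [0.4658, -0.1941, 0.075]
eef_rot: [180.0, -0.0, 13.2]
force: [0.2, -0.2, -0.3]
width: 0.694
grip_force: 0.0
```

Request:
apply_moves:
  targets:
    - [[0,0,0,0,0,0],[0,0,0,0,0,0],[0,0,0,0,0,0],[0,0,0,0,0,0],[0,0,0,0,0,0],[0,0,0,0,0,0]]
  jaw: 0.4

```text
time: 4.53
position: [0.4657, -0.1942, 0.0752]
eef_rot: [180.0, -0.0, 13.2]
force: [-1.5, 0.5, 10.2]
width: 0.445
grip_force: 58.5
```

Request:
apply_moves:
  targets:
    - [[0,0,-0.0015,0,0,0],[0.012,-0.028,-0.0015,0,0,0],[0.024,-0.057,-0.0015,0,0,0],[0.035,-0.085,-0.0015,0,0,0],[0.047,-0.114,-0.0015,0,0,0],[0.059,-0.142,-0.0015,0,0,0],[0.071,-0.17,-0.0015,0,0,0],[0.083,-0.199,-0.0015,0,0,0],[0.094,-0.227,-0.0015,0,0,0],[0.106,-0.256,-0.0015,0,0,0],[0.118,-0.284,-0.0015,0,0,0],[0.13,-0.312,-0.0015,0,0,0],[0.142,-0.341,-0.0015,0,0,0],[0.153,-0.369,-0.0015,0,0,0],[0.165,-0.398,-0.0015,0,0,0],[0.172,-0.415,-0.0015,0,0,0],[0.177,-0.426,-0.0015,0,0,0],[0.177,-0.426,-0.0015,0,0,0],[0.177,-0.426,-0.0015,0,0,0]]

```text
time: 6.9
position: [0.5108, 0.0787, 0.0756]
eef_rot: [180.0, 0.0, 13.1]
force: [-0.8, -0.2, -2.8]
width: 0.445
grip_force: 58.6
```

Run:
```python
from h import *
c=snap('side','s2'); w=snap('wrist','w2'); o=get_obs(); print(o['position'],o['eef_rot'],o['time'],o['force'],o['width'],o['grip_force'])
print(px('s2',(.5138,.0936,.03)))
a=cv2.resize(c['pixels'][120:270,160:360],None,fx=3,fy=3,interpolation=cv2.INTER_CUBIC)[:400,:]
cv2.imwrite('pics/m2.png',a)
```

```text
[0.51083867 0.07859731 0.07558422] [1.79994116e+02 4.35129544e-03 1.31322832e+01] 7.0 [ 0.21953992  0.06364431 -2.52005688] 0.44375156316465353 58.64697694662027
[260.66370407 227.84626108]
```

View pics/m2.png

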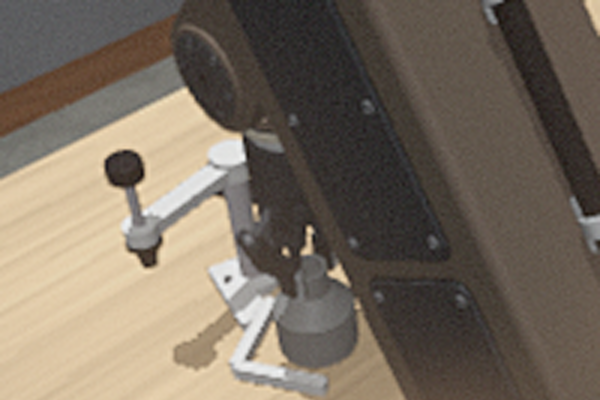

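The flask is upright between the fingers, just in front of the V. The z force of -2.5 N means its weight is barely held. Now a guarded approach.

Request:
apply_moves:
  targets:
    - [[0.0018,-0.0038,0.0007,0,0,0],[0.0036,-0.0076,0.0007,0,0,0],[0.0053,-0.0113,0.0007,0,0,0],[0.0071,-0.0151,0.0007,0,0,0],[0.0071,-0.0151,0.0007,0,0,0]]

```text
time: 7.62
position: [0.5131, 0.0891, 0.0753]
eef_rot: [180.0, -0.0, 13.2]
force: [-0.1, 0.2, 3.8]
width: 0.439
grip_force: 59.9
```

Request:
apply_moves:
  targets:
    - [[0.0007,-0.0015,0,0,0,0],[0.0014,-0.003,0,0,0,0],[0.0014,-0.003,0,0,0,0]]

```text
time: 8.0
position: [0.5134, 0.0907, 0.0753]
eef_rot: [180.0, -0.0, 13.2]
force: [-1.2, -2.4, 5.4]
width: 0.445
grip_force: 60.2
```

Request:
apply_moves:
  targets:
    - [[0.0007,-0.0015,0,0,0,0],[0.0014,-0.003,0,0,0,0],[0.0014,-0.003,0,0,0,0]]

```text
time: 8.38
position: [0.5138, 0.0926, 0.0753]
eef_rot: [180.0, -0.0, 13.2]
force: [-0.0, -3.0, 4.0]
width: 0.441
grip_force: 60.2
```

Request:
apply_moves:
  targets:
    - [[0.0007,-0.0015,0,0,0,0],[0.0007,-0.0015,0,0,0,0],[0.0007,-0.0015,0,0,0,0]]

```text
time: 8.75
position: [0.514, 0.0935, 0.0753]
eef_rot: [180.0, -0.0, 13.2]
force: [-1.3, -3.2, 4.7]
width: 0.443
grip_force: 60.2
```

Request:
apply_moves:
  targets:
    - [[0.0007,-0.0015,0,0,0,0],[0.0014,-0.003,0,0,0,0],[0.0014,-0.003,0,0,0,0]]

```text
time: 9.12
position: [0.5144, 0.0955, 0.0753]
eef_rot: [180.0, -0.0, 13.2]
force: [-1.2, -3.2, 4.6]
width: 0.448
grip_force: 60.2
```

Run:
```python
from h import *
c=snap('wrist','w3'); d=snap('side','s3'); cv2.imwrite('pics/m3.png',np.hstack([cv2.resize(c['pixels'],(480,300)),cv2.resize(d['pixels'][190:270,220:300],(300,300),interpolation=cv2.INTER_CUBIC)]))
print(get_obs()['force'])
```

```text
[-0.70172241 -2.77655307  6.11717624]
```

View pics/m3.png

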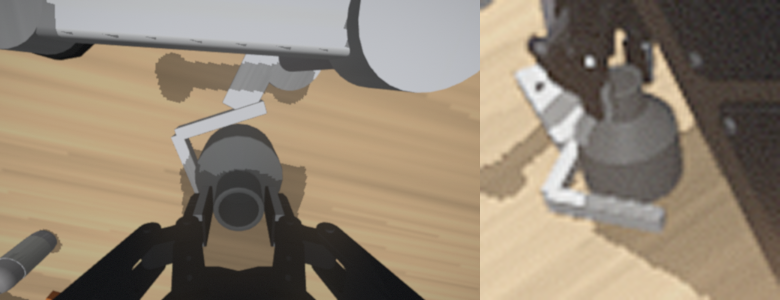

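The wrist view shows the flask upright, with its mouth at full-frame (320,277). There is still a gap to the bars; the V's outer apex is near (233,181).

Run:
```python
from h import *
f='w3'; s=1/.75
for k,u,v,z in(('apex out',174,134,.016),('apex in',188,139,.016),('endL out',263,98,.016),('endL in',267,112,.016),('mouth',240,208,.095)): print(k,pt(f,(u+.5)*s-.5,(v+.5)*s-.5,z).round(4))
c=cv2.imread('pics/w3.png')[110:290,200:400]; cv2.imwrite('pics/m4.png',cv2.resize(c,None,fx=3.3,fy=3.3,interpolation=cv2.INTER_CUBIC))
```

```text
apex out [0.5301 0.1631 0.016 ]
apex in [0.5282 0.1493 0.016 ]
endL out [0.5818 0.0893 0.016 ]
endL in [0.5705 0.0824 0.016 ]
mouth [0.5158 0.0956 0.095 ]
```

View pics/m4.png

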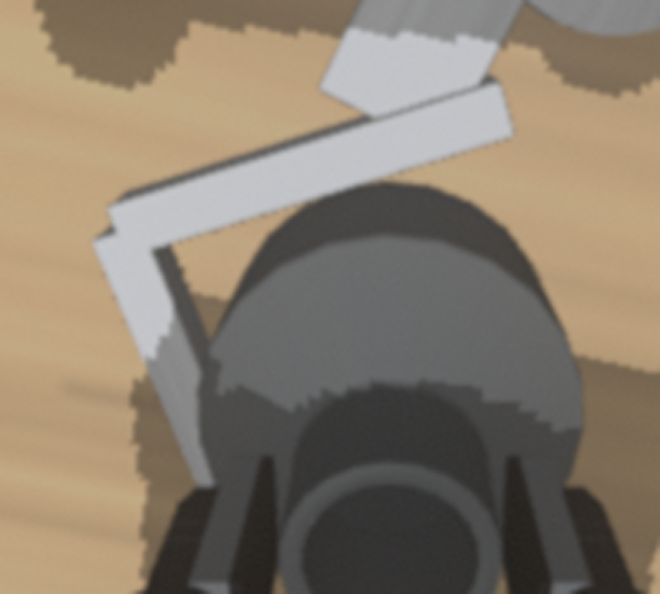

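The enlarged crop shows the inner apex at full-frame (247,185). The L bar's inner edge runs to (355.5,150), and both bars nearly touch the body.

Run:
```python
from h import *
f='w3'
A=pt(f,246.8,184.9,.016);L=pt(f,355.3,150.1,.016);L0=pt(f,351.2,134.3,.016);Ro=pt(f,228,182.8,.016);R2=pt(f,263,257,.016)
ang=lambda d:np.degrees(np.arctan2(d[1],d[0]))
print(A,L,np.hypot(*(L-A)[:2]),ang(L-A),ang(R2-Ro),np.hypot(*(L-L0)[:2]))
th=(ang(L-A)+45); print('theta',th)
for t in(th,-12,-13,-14):
    r=np.radians(t);y=np.array([-np.sin(r),np.cos(r)]);o=A[:2]-.0537*y
    q=np.array([.5158,.0956])-o; print(t,o,'rel jig of flask: y',q@y,'x',q@[np.cos(r),np.sin(r)])
```

```text
[0.52799363 0.1522205  0.016     ] [0.56995779 0.0828841  0.016     ] 0.08104645042019747 -58.816602895882376 -147.28156127233348 0.011203457231874502
theta -13.816602895882376
-13.816602895882376 [0.51516927 0.1000743 ] rel jig of flask: y -0.004194211469613047 x 0.001681005153009132
-12 [0.51682877 0.09969397] rel jig of flask: y -0.004218403303969051 x -0.00015510877314134038
-13 [0.51591376 0.09989683] rel jig of flask: y -0.004212289071962636 x 0.0008557303653354355
-14 [0.51500243 0.10011562] rel jig of flask: y -0.004188534195695936 x 0.0018663088400533599
```

Request:
apply_moves:
  targets:
    - [[0.001,-0.0022,0,0,0,0],[0.0021,-0.0045,0,0,0,0],[0.0021,-0.0045,0,0,0,0]]

```text
time: 9.6
position: [0.515, 0.0985, 0.0753]
eef_rot: [180.0, -0.0, 13.2]
force: [-1.1, -3.7, 5.7]
width: 0.446
grip_force: 60.2
```

Request:
apply_moves:
  targets:
    - [[0.0005,-0.001,0,0,0,0],[0.0009,-0.002,0,0,0,0],[0.0009,-0.002,0,0,0,0]]

```text
time: 9.98
position: [0.5152, 0.0992, 0.0755]
eef_rot: [180.0, 0.0, 13.2]
force: [-2.3, -7.8, 7.7]
width: 0.443
grip_force: 60.7
```

Request:
apply_moves:
  targets:
    - [[0.0005,-0.001,0,0,0,0],[0.0005,-0.001,0,0,0,0]]

```text
time: 10.22
position: [0.5154, 0.0996, 0.0756]
eef_rot: [179.9, 0.0, 13.2]
force: [-2.1, -10.4, 9.8]
width: 0.444
grip_force: 61.1
```

Request:
apply_moves:
  targets:
    - [[0,0,0,0,0,0],[0,0,0,0,0,0],[0,0,0,0,0,0],[0,0,0,0,0,0]]
  jaw: -0.6

```text
time: 10.72
position: [0.5153, 0.1006, 0.075]
eef_rot: [180.0, 0.0, 13.2]
force: [-0.3, -0.1, -0.1]
width: 0.797
grip_force: 0.0
```

Request:
apply_moves:
  targets:
    - [[0,0,0,0,0,0],[0,0,-0.05,0,0,0],[0,0,-0.12,0,0,0],[0,0,-0.22,0,0,0],[0,0,-0.32,0,0,0],[0,0,-0.37,0,0,0],[0,0,-0.37,0,0,0],[0,0,-0.37,0,0,0]]

```text
time: 11.72
position: [0.5149, 0.1005, 0.2961]
eef_rot: [-180.0, 0.1, 13.2]
force: [-0.8, -0.2, -0.8]
width: 0.799
grip_force: 0.0
```

Run:
```python
from h import *
o=get_obs(); print(o['position'],o['eef_rot'],o['time'],o['force'],o['width'],o['q'])
c=snap('wrist','w5'); d=snap('top','t5'); s=snap('side','s5')
cv2.imwrite('pics/m5.png',np.vstack([np.hstack([cv2.resize(c['pixels'],(480,300)),cv2.resize(s['pixels'][110:270,150:310],(300,300),interpolation=cv2.INTER_CUBIC)]),cv2.resize(d['pixels'][100:160,230:386],(780,300),interpolation=cv2.INTER_CUBIC)]))
```

```text
[0.5149352  0.10046366 0.29613007] [-1.79992132e+02  8.23241852e-02  1.31692029e+01] 11.725 [-0.75667037 -0.21723894 -0.7911235 ] 0.799263830068487 [ 3.82652674e+00  1.62489970e+01  9.81018241e+01 -6.14414588e-03
  6.57316884e+01  8.06598589e+01]
```

View pics/m5.png

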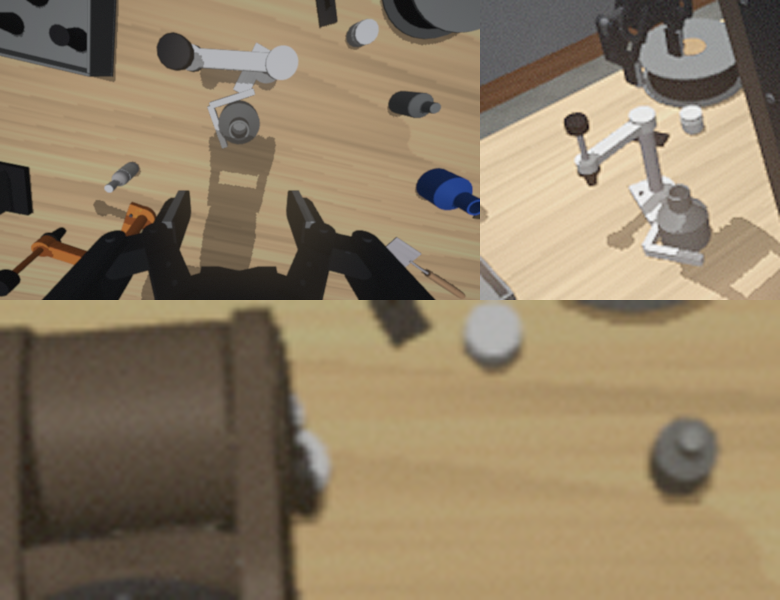

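The flask stands nested and upright at panel (240,122). The knob is at about (175,51) and the pivot cap at (282,62), and the bottle hasn't been touched.

Run:
```python
from h import *
f='w5';s=4/3
K=pt(f,177*s,51*s,.223);P=pt(f,282*s,62*s,.158);M=pt(f,239*s,129*s,.095)
print(K,P,M,np.hypot(*(K-P)[:2]),np.degrees(np.arctan2(*(K-P)[1::-1])))
H=np.array([.516,.0998]);th=np.radians(-13);p=H+.11*np.array([np.cos(th),np.sin(th)]);print('pivot model',p)
o=get_obs();T=o['position'];Rm=R.from_euler('xyz',o['eef_rot'],degrees=True)
for a in range(90,181,10):
    k=p+.11*np.array([np.cos(np.radians(a)),np.sin(np.radians(a))]); print(a,k.round(4),px(f,[*k,.214])/s)
```

```text
[0.60358708 0.1791581  0.223     ] [0.62218408 0.0733358  0.158     ] [0.51622641 0.10082286 0.095     ] 0.107443968098596 99.96727153741551
pivot model [0.62318071 0.07505538]
90 [0.6232 0.1851] [176.15423373  27.43286167]
100 [0.6041 0.1834] [175.13140811  50.27115891]
110 [0.5856 0.1784] [177.63609995  71.96639712]
120 [0.5682 0.1703] [183.29354852  91.99673721]
130 [0.5525 0.1593] [191.69753587 109.97503263]
140 [0.5389 0.1458] [202.43852984 125.62672316]
150 [0.5279 0.1301] [215.12129051 138.76583387]
160 [0.5198 0.1127] [229.37380985 149.27238871]
170 [0.5149 0.0942] [244.84968857 157.07305673]
180 [0.5132 0.0751] [261.22585454 162.1258152 ]
```

Request:
apply_moves:
  targets:
    - [[0.1755,-0.0985,0,0,0,-0.1],[0.1755,-0.0985,0,0,0,-0.2],[0.1755,-0.0985,0,0,0,-0.3],[0.1755,-0.0985,0,0,0,-0.4],[0.1755,-0.0985,0,0,0,-0.5],[0.1755,-0.0985,0,0,0,-0.6],[0.1755,-0.0985,0,0,0,-0.7],[0.1755,-0.0985,0,0,0,-0.8],[0.1755,-0.0985,0,0,0,-0.9],[0.1755,-0.0985,0,0,0,-1],[0.1755,-0.0985,0,0,0,-1],[0.1755,-0.0985,0,0,0,-1]]
  jaw: -0.3

```text
time: 13.38
position: [0.6044, 0.182, 0.2966]
eef_rot: [-179.9, 0.0, 103.0]
force: [-0.3, 0.1, -0.8]
width: 0.651
grip_force: 0.0
```

Run:
```python
from h import *
o=get_obs(); print(o['position'],o['eef_rot'],o['q'],o['time'])
c=snap('wrist','w6')
print(px('w6',[.604,.182,.223]))
```

```text
[0.60442764 0.1820064  0.29656361] [-1.79949058e+02  4.05835462e-03  1.02971385e+02] [ 1.07681402e+01  2.55727439e+01  8.33801551e+01 -6.35656009e-03
  7.10978490e+01 -2.20118117e+00] 13.375
[317.85854067 213.35251438]
```

View pics/w6.png

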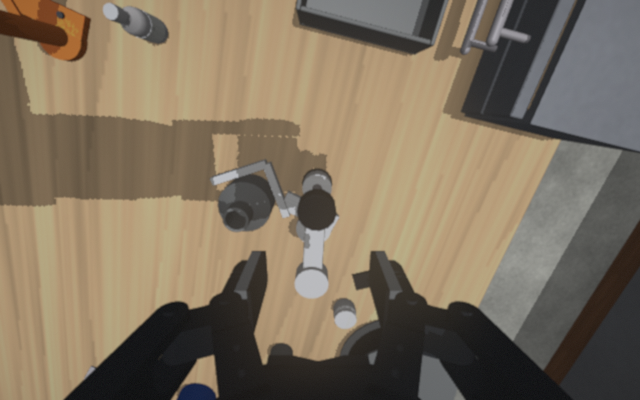

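The knob top is at (317,211), matching the prediction of (318,213). I descend around it.

Request:
apply_moves:
  targets:
    - [[0,0,0.06,0,0,0],[0,0,0.12,0,0,0],[0,0,0.164,0,0,0],[0,0,0.164,0,0,0],[0,0,0.164,0,0,0]]
  jaw: -0.2

```text
time: 14.05
position: [0.605, 0.1821, 0.1999]
eef_rot: [179.9, 0.0, 103.1]
force: [-0.2, -0.0, 0.8]
width: 0.6
grip_force: 0.0
```

Run:
```python
from h import *
o=get_obs(); T=o['position'];Rm=R.from_euler('xyz',o['eef_rot'],degrees=True); print(T,o['force'],o['width'])
p=np.array([.6225,.0745])
for i in range(0,81,5):
    a=np.radians(100+i); k=np.array([*(p+.11*np.array([np.cos(a),np.sin(a)])),T[2]])
    print(i,(Rm.inv().apply(k-T)/.6).round(4)[:2], round(-i/90,3))
```

```text
[0.60496805 0.1821282  0.19987505] [-0.18432708 -0.01361614  0.79496829] 0.6002672418981534
0 [ 0.0017 -0.0023] 0.0
5 [ 0.0019 -0.0183] -0.056
10 [ 0.0007 -0.0342] -0.111
15 [-0.0019 -0.05  ] -0.167
20 [-0.0059 -0.0655] -0.222
25 [-0.0112 -0.0806] -0.278
30 [-0.0178 -0.0951] -0.333
35 [-0.0257 -0.1091] -0.389
40 [-0.0347 -0.1223] -0.444
45 [-0.0448 -0.1346] -0.5
50 [-0.056  -0.1461] -0.556
55 [-0.0682 -0.1565] -0.611
60 [-0.0812 -0.1658] -0.667
65 [-0.0949 -0.174 ] -0.722
70 [-0.1093 -0.1809] -0.778
75 [-0.1243 -0.1865] -0.833
80 [-0.1397 -0.1908] -0.889
```

Request:
apply_moves:
  targets:
    - [[0.0019,-0.0183,0,0,0,-0.056],[0.0007,-0.0342,0,0,0,-0.111],[-0.0019,-0.05,0,0,0,-0.167],[-0.0059,-0.0655,0,0,0,-0.222],[-0.0112,-0.0806,0,0,0,-0.278],[-0.0178,-0.0951,0,0,0,-0.333],[-0.0257,-0.1091,0,0,0,-0.389],[-0.0347,-0.1223,0,0,0,-0.444],[-0.0448,-0.1346,0,0,0,-0.5],[-0.056,-0.1461,0,0,0,-0.556],[-0.0682,-0.1565,0,0,0,-0.611],[-0.0812,-0.1658,0,0,0,-0.667],[-0.0949,-0.174,0,0,0,-0.722],[-0.0949,-0.174,0,0,0,-0.722],[-0.0949,-0.174,0,0,0,-0.722]]

```text
time: 15.92
position: [0.5162, 0.1029, 0.1995]
eef_rot: [180.0, 0.1, 168.0]
force: [0.3, -0.6, -0.9]
width: 0.598
grip_force: 0.0
```

Run:
```python
from h import *
o=get_obs(); T=o['position'];Rm=R.from_euler('xyz',o['eef_rot'],degrees=True); print(T,o['eef_rot'],o['force'],o['width'])
p=np.array([.6225,.0745])
for i in range(66,81,2):
    a=np.radians(100+i); k=np.array([*(p+.11*np.array([np.cos(a),np.sin(a)])),T[2]])
    print(i,(Rm.inv().apply(k-T)/.6).round(4)[:2], round(-(i-65)/90,3))
```

```text
[0.51623265 0.10290665 0.19951216] [1.79986136e+02 8.88199768e-02 1.68022227e+02] [ 0.27316532 -0.63785842 -0.91925962] 0.5981904262445944
66 [ 0.0001 -0.0031] -0.011
68 [ 0.0003 -0.0095] -0.033
70 [ 0.0001 -0.0159] -0.056
72 [-0.0002 -0.0223] -0.078
74 [-0.0007 -0.0286] -0.1
76 [-0.0015 -0.035 ] -0.122
78 [-0.0025 -0.0413] -0.144
80 [-0.0037 -0.0476] -0.167
```

Request:
apply_moves:
  targets:
    - [[0,-0.005,0,0,0,0],[0,-0.01,0,0,0,0],[0,-0.014,0,0,0,0],[0,-0.014,0,0,0,0]]

```text
time: 16.42
position: [0.514, 0.0944, 0.1987]
eef_rot: [-180.0, -0.0, 168.1]
force: [-1.4, 1.6, 0.7]
width: 0.602
grip_force: 0.4
```

Request:
apply_moves:
  targets:
    - [[0,-0.002,0,0,0,0],[0,-0.004,0,0,0,0],[0,-0.004,0,0,0,0]]

```text
time: 16.8
position: [0.5135, 0.0921, 0.1987]
eef_rot: [-180.0, -0.0, 168.1]
force: [-0.9, 1.9, 0.9]
width: 0.6
grip_force: 0.9
```

Request:
apply_moves:
  targets:
    - [[0,-0.002,0,0,0,0],[0,-0.004,0,0,0,0],[0,-0.004,0,0,0,0]]

```text
time: 17.18
position: [0.513, 0.0902, 0.1987]
eef_rot: [180.0, -0.0, 168.1]
force: [-0.8, 6.4, -0.7]
width: 0.599
grip_force: 3.0
```

Request:
apply_moves:
  targets:
    - [[0,-0.002,0,0,0,0],[0,-0.003,0,0,0,0],[0,-0.003,0,0,0,0]]

```text
time: 17.55
position: [0.5129, 0.0897, 0.1988]
eef_rot: [179.8, 0.0, 168.1]
force: [0.7, 16.8, -2.2]
width: 0.597
grip_force: 8.4
```

Request:
apply_moves:
  targets:
    - [[0,0.008,0,0,0,0],[0,0.0155,0,0,0,0],[0,0.0155,0,0,0,0],[0,0.0155,-0.04,0,0,0],[0,0.0155,-0.08,0,0,0],[0,0.0155,-0.1,0,0,0],[0,0.0155,-0.1,0,0,0]]

```text
time: 18.42
position: [0.5147, 0.0971, 0.2591]
eef_rot: [180.0, 0.1, 168.1]
force: [0.4, 0.7, -1.3]
width: 0.598
grip_force: 0.0
```

Request:
apply_moves:
  targets:
    - [[0,0,0,0,0,0],[0,0,0,0,0,0],[0,0,0,0,0,0],[0,0,0,0,0,0],[0,0,0,0,0,0]]
  jaw: 1

```text
time: 19.05
position: [0.5146, 0.0972, 0.2587]
eef_rot: [-180.0, -0.0, 168.1]
force: [-0.3, 0.1, 0.5]
width: 0.001
grip_force: 0.0
```

Run:
```python
from h import *
o=get_obs(); print(o['position'],o['force'],o['width'],o['time'])
c=snap('wrist','w7'); s=snap('side','s7')
print(px('w7',[.5155,.0995,.223]),px('s7',[.5155,.0995,.223]))
cv2.imwrite('pics/m7.png',np.hstack([cv2.resize(c['pixels'],(480,300)),cv2.resize(s['pixels'][130:250,180:300],(300,300),interpolation=cv2.INTER_CUBIC)]))
```

```text
[0.51459672 0.0972167  0.25868554] [-0.27101812  0.06381141  0.52885825] 0.0008014738715773709 19.05
[320.1345399  234.36915235] [249.28612046 174.03273464]
```

View pics/m7.png

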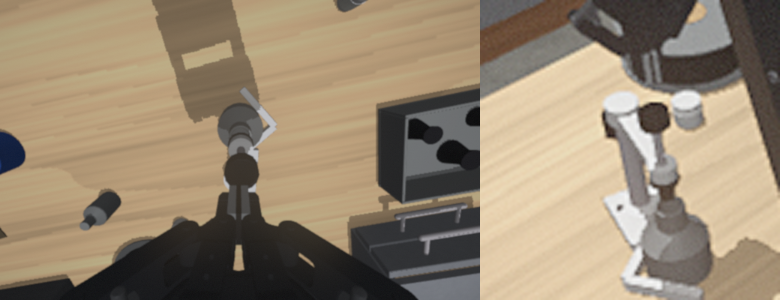

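The plug stands right over the neck in the side view, and the closed fingers are above the knob. Now I press.

Request:
apply_moves:
  targets:
    - [[0,0.003,0.03,0,0,0],[0,0.003,0.05,0,0,0],[0,0.003,0.06,0,0,0],[0,0.003,0.067,0,0,0],[0,0.003,0.067,0,0,0]]

```text
time: 19.77
position: [0.5151, 0.0989, 0.2185]
eef_rot: [-180.0, 0.0, 168.1]
force: [-0.1, -0.1, 0.2]
width: -0.0
grip_force: 0.0
```

Request:
apply_moves:
  targets:
    - [[0,0,0.008,0,0,0],[0,0,0.016,0,0,0],[0,0,0.024,0,0,0],[0,0,0.032,0,0,0],[0,0,0.032,0,0,0]]

```text
time: 20.4
position: [0.5147, 0.099, 0.1988]
eef_rot: [-180.0, -0.1, 168.1]
force: [-0.1, 0.1, 0.3]
width: 0.001
grip_force: 0.0
```

Run:
```python
from h import *
o=get_obs(); print(o['position'],o['force'])
c=snap('wrist','w8'); s=snap('side','s8'); t=snap('top','t8')
print(px('s8',o['position']),px('w8',o['position']))
cv2.imwrite('pics/m8.png',np.hstack([cv2.resize(c['pixels'][150:400,160:480],(410,320)),cv2.resize(s['pixels'][130:250,180:300],(380,320),interpolation=cv2.INTER_CUBIC)]))
```

```text
[0.51471871 0.09896464 0.19878437] [-0.0963812   0.12278481  0.30866367]
[250.94996011 181.69281416] [316.32073705 261.37179358]
```

View pics/m8.png

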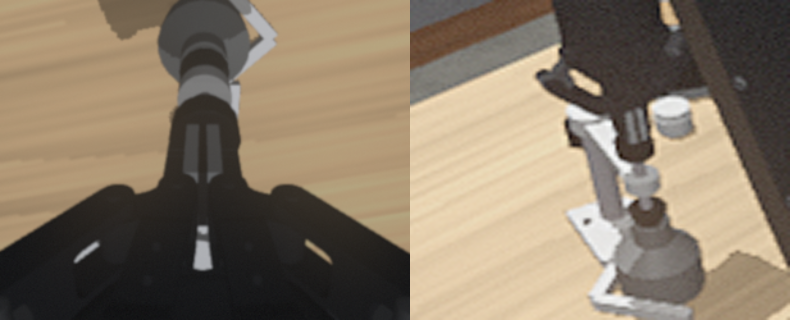

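The fingers are on the knob's top, the rod is down and the plug is entering the neck. I press on.

Request:
apply_moves:
  targets:
    - [[0,0,0.007,0,0,0],[0,0,0.014,0,0,0],[0,0,0.014,0,0,0]]

```text
time: 20.92
position: [0.5149, 0.099, 0.1905]
eef_rot: [-180.0, -0.0, 168.1]
force: [-0.1, -0.5, 0.7]
width: 0.002
grip_force: 0.0
```

Request:
apply_moves:
  targets:
    - [[0,0,0.003,0,0,0],[0,0,0.005,0,0,0],[0,0,0.005,0,0,0]]

```text
time: 21.3
position: [0.5149, 0.0989, 0.1879]
eef_rot: [-180.0, -0.0, 168.1]
force: [0.1, -0.7, 0.3]
width: -0.005
grip_force: 0.3
```

Request:
apply_moves:
  targets:
    - [[0,0,0.002,0,0,0],[0,0,0.003,0,0,0],[0,0,0.003,0,0,0]]

```text
time: 21.68
position: [0.515, 0.099, 0.1868]
eef_rot: [180.0, 0.0, 168.1]
force: [-3.2, -1.0, 9.9]
width: 0.0
grip_force: 5.0
```

Request:
apply_moves:
  targets:
    - [[0,0,0.002,0,0,0],[0,0,0.003,0,0,0],[0,0,0.003,0,0,0]]

```text
time: 22.05
position: [0.5152, 0.099, 0.1866]
eef_rot: [180.0, 0.1, 168.2]
force: [-8.5, -0.7, 28.3]
width: 0.004
grip_force: 14.0
```

The force jumped at z = 0.187, the expected fully home height. I back off and check.

Request:
apply_moves:
  targets:
    - [[0,0,-0.01,0,0,0],[0,0,-0.04,0,0,0],[0,0,-0.1,0,0,0],[0,0,-0.2,0,0,0],[0,0,-0.2,0,0,0],[-0.2,0,-0.2,0,0,0],[-0.2,0,-0.2,0,0,0],[-0.2,0,-0.2,0,0,0],[-0.2,0,-0.2,0,0,0]]

```text
time: 23.18
position: [0.6318, 0.0744, 0.3031]
eef_rot: [-180.0, -0.1, 168.1]
force: [-0.9, 1.6, 0.2]
width: -0.002
grip_force: 0.0
```

Run:
```python
from h import *
o=get_obs(); print(o['position'],o['force'],o['time'])
c=snap('wrist','w9'); s=snap('side','s9')
print(px('s9',[.5155,.0995,.187])-[180,130],px('s9',[.5155,.0995,.095])-[180,130],px('s9',[.5155,.0995,0])-[180,130])
cv2.imwrite('pics/m9.png',np.hstack([cv2.resize(c['pixels'],(416,260)),cv2.resize(s['pixels'][130:250,180:300],(384,384),interpolation=cv2.INTER_CUBIC)[:260]]) if 0 else cv2.resize(s['pixels'][130:250,180:300],(480,480),interpolation=cv2.INTER_CUBIC))
```

```text
[0.63177187 0.07436204 0.30305175] [-0.89824755  1.61563132  0.15114074] 23.175
[71.20286966 55.27064213] [75.71210629 81.70831274] [ 79.85808154 106.01618066]
```

View pics/m9.png

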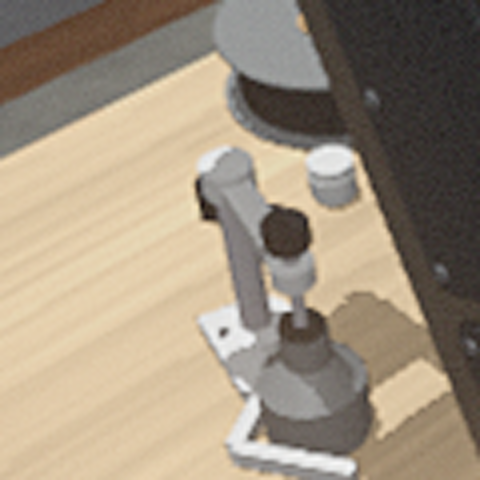

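The knob is down at crop (286,222), where (285,221) was predicted. The plug's shoulder sits on the rim, the flask is upright in the V, and the gripper is clear.

```bash
python3 -c "
from bench import *
print(close_job())"
```

```text
the job is handed in; nothing more can be done
None
```

The job is handed in, with no verdict returned: the flask is home in the V nest, the arm at its stop, the plug pressed until its shoulder met the rim, the gripper clear and the bottle untouched.

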